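# Swing the inspection cover off a drive unit's port

### The arm

A 6-joint arm with a two-finger parallel gripper is mounted at the origin on the work surface; the furniture and walls round the work are solid. World frame = base frame: x ahead of the robot, y to its left, z up, the work surface at z = 0. Lengths are in m, angles in rad, forces in N, time in s.
With the tool pointing down it reaches from about 0.3 to 1 m from the base axis. Payload 5.1 kg.
Tool frame: the origin (TCP) lies between the finger pads; the fingertips stand 19 mm ahead of it and the grasp point (between the pads) is the TCP; z points along the fingers, y is the direction in which the jaws open and shut (so a half turn about z gives the same grasp; the last joint's range is limited). The gripper opens to 95 mm and grips with 3 to 60 N. Pads are 20 mm wide; open, the fingers measure 119 mm over their backs; the gripper's body (75 mm by 180 mm) begins 59 mm behind the grasp point.
Start: joints at [-0.083, 0.124, 1.65, -0, 1.367, -0.083], TCP at [0.65, -0, 0.234] pointing down, gripper open.
Joint ranges: [-2.61, 2.61], [-1.02, 2.33], [0.03, 2.71], [-1.35, 4.49], [0.32, 2.68], [-2.91, 2.91]. Speed limits (rad/s): [2.57, 2.57, 3.14, 3.14, 3.14, 3.14].

### API

Orientations are given as a rotation vector (axis times angle).
In Python, from rig import telemetry, imaging, job gives the robot as it stands.
- The arm moves only by the shell command python3 -m creep 'ROWS' [FORCE]. ROWS is JSON, a list of rows, each a list of 3 entries, a list of its own where there are three numbers: the shift along the world's x, y, z in cm, then the turn, a rotation vector about the world's x, y, z in rad, then the closure, from -1 (fully open) to 1 (shut), so that 0 is half open. In form: [[[dx, dy, dz], [ax, ay, az], jaw], ...]. A call has exactly 10 rows; each row shifts and turns the commanded pose from where the row before left it; what a row does not reach is not made up. A row lasts 1/8 s, in which the tool goes at most 62.5 mm and 10.7 degrees, less where a joint would pass 70% of its speed; a pose out of reach is approached as far as the arm can. A call is refused whole if a number of a shift passes 6.25 or a number of a turn 0.188, either way. A call with a gripper value outside its range is refused whole. The fingers move at their own pace and stop on an object; FORCE is the grip in N (left out, the last holds). Time passes only in rows, so rows that do not move let the fingers close, or fill a call up. It gives the time, the measured TCP pose, the force and the opening at its end, in the units of the state.
- telemetry.read_state(): the state, without advancing time (a new reading comes with each control period).
- imaging.get_image(name): name is "scene" or "side" or "wrist"; returns a dict with "image" (384x512x3 uint8, red, green, blue), "z_map" (384x512 float32, m along the optical axis (not along the pixel's ray), 0 where there is no reading), "camera_matrix" (3x3 intrinsics, pixels), "D" ([k1, k2, p1, p2, k3] as OpenCV has them; the pictures are not rectified), "pose" (4x4, takes a point from camera to world coordinates); the wrist camera has in their place "mount" (4x4, takes a point from camera to tool coordinates, whose origin is the TCP and whose axes are the flange's). Camera axes: x right, y up, looking along -z (the intrinsics and any distortion apply to the point x, -y, -z); pixel columns grow to the right and rows downward; lengths in m; the calibration is good to about 2 mm. A picture is of the moment at which its call begins: read the wrist's pose just before it.
- job.sign_off(): hands the job in, once; it reports no verdict.
Trained networks look in the newest picture that a camera, given by its name, has taken for a name from the list of things; names that differ only in an ending like _2 or _b are one class to them, and where a whole thing is asked for, a point or a joint stands for the part that bears it (a point fixed in the world has none). Each returns a list of dicts, best first, with "p" (0 to 1); they miss things now and then, are a little off and sometimes report something else, mostly with a low value. They report only what shows in the picture. A call takes as long as a camera call.
- imaging.boxes_of(camera, name): "point" ([column, row] in pixels, amid what is visible of it).
- imaging.regions_of(camera, name): "pixels" (384x512 bool, what is visible of it) and "point" ([column, row] in pixels, amid what is visible of it).
- imaging.place_of(camera, name): "point" ([column, row] in pixels: a listed point, or the origin of a listed thing).
The state is a dict: "t": time; "q": joint angles; "qvel": joint speeds; "tau": joint torques, N m; "tool_pos": TCP position; "orientation": TCP orientation; "force": force on the tool from outside, world axes, zero at the start; "ft_torque": the same for the moment, N m; "finger_gap": finger opening in m.
Only numpy, scipy, OpenCV 4.12 (cv2) and the standard library are available. Lean on these libraries where they do the work, as an engineer would, in place of code of your own. Each camera call takes 0.05 s, during which the arm holds its last target.

### The job

The gears in the drive unit on the bench need looking at. Unscrew the captive round cap until it stands clear of the cover's lips, then swing the flat cover aside about its pivot screw, all the way to its stop, so that the round port is open. Do not disturb the things lying round the unit.

Things in the scene. Friction and masses are not known exactly. Their poses are not given: they have to be found in the camera images.
- gearbox: Grey cast drive unit fixed to the bench: box 150 (x) x 260 (y) mm, top face 66 mm above the bench; foot flange 190 x 270 mm. Origin: centre of its underside; y along it. A low motor reaches 87 mm beyond the +y end; a shaft stub 38 mm out of the -x face. In its frame the pivot is at x 0, y +85 mm, the cap at x 0, y -90 mm, the port at 0, 0.
- port (a point): Centre of the round inspection port, 56 mm in diameter, in the unit's top face (66 mm above the bench), a brass gear inside. At the start it is covered.
- pivot (a point): Axis of the cover's pivot screw (vertical), at the height of the plate's upper face (72 mm above the bench). In the unit's frame it lies at x 0, y +85 mm; the screw's head stands 8 mm above the plate.
- post (a point): On the axis of the black upright round post fixed on the cover, 85 mm from the pivot axis: 22 mm in diameter (34 mm at its foot), from 72 to 117 mm above the bench. The point lies 28 mm above the plate (100 mm above the bench), a good height to pinch or push it. With the cover shut it stands over the port. It turns with the cover.
- cap_top (a point): Centre of the top of the black ribbed round screw cap, 48 mm across, 40 mm high, 175 mm from the pivot. Fully down its top is 112.5 mm above the bench, its underside on the plate. Anticlockwise from above unscrews it: it rises 2.5 mm/rad, from a start of 0 to 0.5 rad to a stop at 3.6 rad (9 mm up); captive, it never comes off. Friction 0.12 N m holds it. Needs more than one grasp.
- cover (a joint): Angle of the flat aluminium cover about the pivot screw, rad: 0 shut (from the pivot along the unit's -y), grows anticlockwise from above, free end moving to the unit's +x; firm stop at 1.75. Plate 80 mm wide, 66 to 72 mm above the bench, reaches 204 mm from the pivot. Friction 0.22 N m (2.6 N at the post) holds it where left. With the cap down it jams after 0.03 to 0.06 rad.
- sanding_block_mid (a point): Bystander: centre of a loose cork sanding block, 60 x 97 x 26 mm.
- square_bar_mid (a point): Bystander: centre of a loose square wooden bar, 31 x 165 x 31 mm.
- slot_mouth (a point): Midpoint between the cover's two upturned lips (each 14 mm wide, 6 mm thick, 6 mm above the plate, at the mouth of its slot on the unit's -x side, 31 to 37 mm from the cap's axis), at their top, 78 mm above the bench. They strike the cap's rim and lock the cover until the cap has risen about 6 mm (2.4 rad) from fully down. Keep fingertips above them when gripping the cap.

How it is judged:
On the way:
1. the cap has been unscrewed clear of the lips (risen more than 5 mm from fully down), with the cover still shut (height (world z) of cap_top above 0.1175 m and value of joint cover below 0.1 rad), for 0.1 s.
At the end, for the whole second after the job is handed in: The cover stands at its stop (within 0.12 rad: angle over 1.63) and at rest, the port open, the cap still unscrewed (risen over 4 mm) (value of joint cover above 1.63 rad and velocity of joint cover between -0.05 and 0.05 rad/s and height (world z) of cap_top above 0.1165 m); the robot touches nothing.
It fails at once if the sanding block is moved more than 20 mm (distance of sanding_block_mid from where it was at the start of the episode above 0.02 m).
It fails at once if the square bar is moved more than 20 mm (distance of square_bar_mid from where it was at the start of the episode above 0.02 m).
It also fails if it takes over 72 s, if anything falls off the work surface, if the arm or the gripper's body presses on something with over 40 N, if the wrist force passes 120 N, or if a joint passes its speed limit or range.

## Working session

There is one attempt and no reset: what is moved stays moved. The work goes in short steps, Python scripts to look and compute and a shell command to move; the robot and the scene stay as the last step left them, time stands still between calls to the robot, and variables do not carry over. Pictures are saved under pics/ and viewed, and the job is handed in when it is done.

```bash
ls; mkdir -p pics
cat > h.py <<'E'
import numpy as np, cv2
from rig import telemetry, imaging, job
from scipy.spatial.transform import Rotation as R
def shot(n,fn=None):
    s=telemetry.read_state(); im=imaging.get_image(n)
    if 'pose' in im: P=np.array(im['pose'])
    else:
        T=np.eye(4);T[:3,:3]=R.from_rotvec(s['orientation']).as_matrix();T[:3,3]=s['tool_pos'];P=T@np.array(im['mount'])
    im['P']=P
    if fn: cv2.imwrite('pics/'+fn,im['image'][:,:,::-1])
    return im
def ray(im,p):
    u=cv2.undistortPoints(np.array([[p]],float),np.array(im['camera_matrix']),np.array(im['D'],float))[0,0]
    d=np.array([u[0],-u[1],-1.]); return im['P'][:3,3],im['P'][:3,:3]@d
def depthpt(im,p):
    z=im['z_map'][int(round(p[1])),int(round(p[0]))]; o,d=ray(im,p); return o+d*z
def atz(im,p,z):
    o,d=ray(im,p); return o+d*(z-o[2])/d[2]
def tri(l):
    A=np.zeros((3,3));b=np.zeros(3)
    for im,p in l:
        o,d=ray(im,p);d=d/np.linalg.norm(d);M=np.eye(3)-np.outer(d,d);A+=M;b+=M@o
    return np.linalg.solve(A,b)
def cloud(im):
    v,u=np.mgrid[:384,:512]; z=im['z_map']
    pts=cv2.undistortPoints(np.stack([u.ravel(),v.ravel()],1).astype(float)[:,None],np.array(im['camera_matrix']),np.array(im['D'],float))[:,0]
    d=np.c_[pts[:,0],-pts[:,1],-np.ones(len(pts))]*z.ravel()[:,None]
    w=d@im['P'][:3,:3].T+im['P'][:3,3]; w[z.ravel()==0]=np.nan
    return w.reshape(384,512,3)
E
python3 - <<'E'
from h import *
np.set_printoptions(precision=4,suppress=True)
print(telemetry.read_state())
I={}
for c in ['scene','side','wrist']:
    im=shot(c,c+'0.png'); I[c]=im; print(c,im['P'][:3,3])
    for n in ['port','pivot','post','cap_top','sanding_block_mid','square_bar_mid','slot_mouth','gearbox']:
        for r in imaging.place_of(c,n)[:2]:
            print(n,round(r['p'],2),np.round(r['point'],1),depthpt(im,r['point']))
            I.setdefault(n,[]).append((im,r['point'],r['p']))
E
```

```text
pics
{'t': 0.0, 'q': array([-0.0826,  0.1245,  1.6516, -0.    ,  1.3675, -0.0826]), 'qvel': array([ 0.0017,  0.0009,  0.0004, -0.    ,  0.0007, -0.0032]), 'tau': array([ -0.0006, -41.7604, -35.9935,   0.0773,   0.0493,  -0.0002]), 'tool_pos': array([ 0.6494, -0.    ,  0.2324]), 'orientation': array([-2.2203, -2.2204,  0.0021]), 'force': array([ 0.2983, -0.4394, -0.5398]), 'ft_torque': array([ 0.0107,  0.016 , -0.0225]), 'finger_gap': 0.09501254472322465}
scene [ 0.078  -0.4091  0.7414]
port 0.94 [212.4 213.7] [0.4876 0.0509 0.071 ]
pivot 0.97 [182.1 193.2] [0.484  0.1392 0.0773]
post 0.77 [209.8 199.8] [0.4907 0.0584 0.1057]
cap_top 0.9 [245.9 214.3] [ 0.5042 -0.029   0.1127]
sanding_block_mid 0.81 [289.3 276.1] [ 0.4963 -0.1495  0.024 ]
square_bar_mid 0.96 [286.7 204.5] [ 0.6446 -0.0295  0.0293]
slot_mouth 0.63 [236.1 234.5] [ 0.4824 -0.021   0.0641]
gearbox 0.74 [212.6 228.4] [0.4618 0.0254 0.066 ]
gearbox 0.38 [248.3 216.1] [ 0.5059 -0.0337  0.1094]
side [ 0.417  -0.7804  0.7224]
pivot 0.69 [207.3 164.8] [0.4948 0.1379 0.076 ]
post 0.87 [215.5 174.7] [0.5067 0.0502 0.104 ]
cap_top 0.94 [222.9 191.8] [ 0.513  -0.0353  0.1145]
sanding_block_mid 0.65 [228.8 258.8] [ 0.5028 -0.1694  0.0256]
square_bar_mid 0.6 [274.9 210.3] [ 0.6466 -0.0331  0.0303]
slot_mouth 0.94 [206.8 207.3] [ 0.4725 -0.0255  0.0634]
gearbox 0.63 [215.2 204.2] [ 0.4922 -0.0409  0.0834]
wrist [0.6507 0.0839 0.3845]
port 0.91 [116.8 122. ] [0.5114 0.0616 0.0807]
pivot 0.73 [95.6 36. ] [0.4986 0.143  0.0797]
cap_top 0.89 [111.1 216.2] [ 0.5092 -0.0261  0.1148]
sanding_block_mid 0.25 [116.8 123.7] [0.5111 0.0599 0.0805]
square_bar_mid 0.9 [255.3 181.5] [ 0.6502 -0.0143  0.0316]
slot_mouth 0.82 [ 97.1 208.1] [ 0.4953 -0.0184  0.1131]
gearbox 0.79 [138.1 116.5] [0.5308 0.0661 0.0728]
```

View pics/scene0.png

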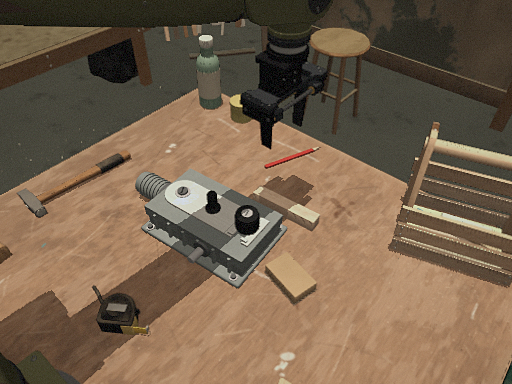

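View pics/side0.png

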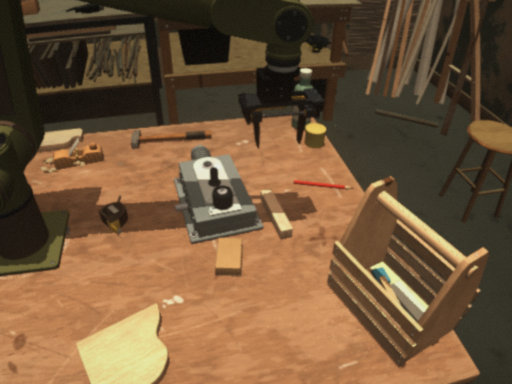

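View pics/wrist0.png

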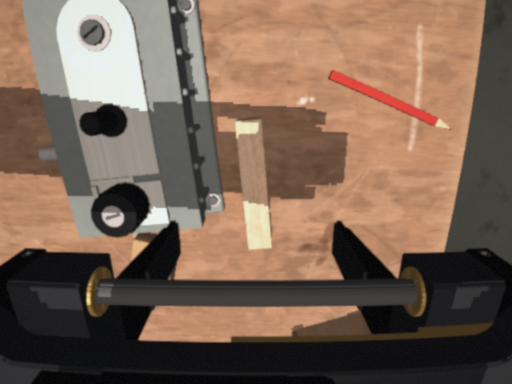

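Run:
```python
from h import *
np.set_printoptions(precision=4,suppress=True)
S,D,W=shot('scene'),shot('side'),shot('wrist')
im={'scene':S,'side':D,'wrist':W}
for n in ['pivot','post','cap_top','slot_mouth','square_bar_mid','sanding_block_mid']:
    l=[]
    for c in im:
        r=imaging.place_of(c,n)
        if r and r[0]['p']>.5: l.append((im[c],r[0]['point']));
    X=tri(l); print(n,len(l),X,[np.linalg.norm(np.cross(ray(*q)[1]/np.linalg.norm(ray(*q)[1]),X-ray(*q)[0])).round(4) for q in l])
# cap top plane fit
for c in im:
    w=cloud(im[c]);
    for lo,hi in [(.108,.122)]:
        m=(w[...,2]>lo)&(w[...,2]<hi)&(np.hypot(w[...,0]-.508,w[...,1]+.03)<.045)
        p=w[m]; 
        if len(p)>5:
            cc,r=cv2.minEnclosingCircle(p[:,:2].astype(np.float32)); print(c,len(p),p.mean(0),cc,r,np.median(p[:,2]))
    m=(w[...,2]>.02)&(w[...,2]<.04)
    print('low',m.sum())
    for nm in ['sanding_block_mid','square_bar_mid']:
        rr=imaging.regions_of(c,nm)
        if rr and rr[0]['p']>.5:
            p=w[rr[0]['pixels']]; p=p[np.isfinite(p[:,2])&(p[:,2]>.018)&(p[:,2]<.045)]
            print(c,nm,cv2.minAreaRect(p[:,:2].astype(np.float32)),np.median(p[:,2]))
```

```text
pivot 3 [0.493  0.1476 0.0708] [np.float64(0.0055), np.float64(0.006), np.float64(0.002)]
post 3 [0.5024 0.0645 0.0947] [np.float64(0.0028), np.float64(0.0035), np.float64(0.0012)]
cap_top 3 [ 0.5109 -0.0286  0.1108] [np.float64(0.0012), np.float64(0.0019), np.float64(0.0023)]
slot_mouth 3 [ 0.4723 -0.0325  0.0763] [np.float64(0.0027), np.float64(0.0029), np.float64(0.0007)]
square_bar_mid 2 [ 0.6516 -0.0256  0.0051] [np.float64(0.0063), np.float64(0.0063)]
sanding_block_mid 3 [ 0.4916 -0.116  -0.0091] [np.float64(0.0364), np.float64(0.0246), np.float64(0.0585)]
scene 352 [ 0.506  -0.0285  0.1119] (0.506446361541748, -0.02588167041540146) 0.025404810905456543 0.11191952439204178
low 6757
scene sanding_block_mid ((0.501102089881897, -0.14719156920909882), (0.09537909924983978, 0.0584864541888237), 76.87545013427734) 0.026018920673032575
scene square_bar_mid ((0.6454802751541138, -0.024273142218589783), (0.03449578583240509, 0.16476567089557648), 5.446739673614502) 0.029338594345715507
side 195 [ 0.5116 -0.0308  0.1119] (0.5125181078910828, -0.028743933886289597) 0.02412864752113819 0.11195691405013541
low 8613
side sanding_block_mid ((0.506475031375885, -0.14921309053897858), (0.09774002432823181, 0.05825153365731239), 76.7169418334961) 0.025594069740797865
side square_bar_mid ((0.6487143635749817, -0.02519044280052185), (0.03285480663180351, 0.1659259796142578), 4.740476608276367) 0.0296693037043404
wrist 1704 [ 0.5117 -0.0248  0.1128] (0.5108228325843811, -0.02650025486946106) 0.024673201143741608 0.11288096205119544
low 4472
wrist sanding_block_mid ((0.5110557079315186, -0.12234596908092499), (0.038454409688711166, 0.06768658012151718), 60.95256042480469) 0.026413879942199736
wrist square_bar_mid ((0.6482048034667969, -0.023010127246379852), (0.03110036998987198, 0.16450563073158264), 5.01803731918335) 0.030692906414577642
```

The scene picture shows the unit at about (215,225), with the post at (212,205), the cap at (246,217), the block at (290,277) and the bar at (287,207). Three views put the cap at about (0.5105, -0.0275, 0.1125), which matches the given height. I'll move above the cap and pre-turn the wrist clockwise.

```bash
python3 -m creep '[[[-1.4,-0.27,-0.65],[0,0,-0.18],-1],[[-1.4,-0.27,-0.65],[0,0,-0.18],-1],[[-1.4,-0.27,-0.65],[0,0,-0.18],-1],[[-1.4,-0.27,-0.65],[0,0,-0.18],-1],[[-1.4,-0.27,-0.65],[0,0,-0.18],-1],[[-1.4,-0.27,-0.65],[0,0,-0.18],-1],[[-1.4,-0.27,-0.65],[0,0,-0.18],-1],[[-1.4,-0.27,-0.65],[0,0,-0.18],-1],[[-1.4,-0.27,-0.65],[0,0,-0.18],-1],[[-1.4,-0.27,-0.65],[0,0,-0.18],-1]]' 30
python3 -m creep '[[[0,0,0],[0,0,-0.18],-1],[[0,0,0],[0,0,-0.18],-1],[[0,0,0],[0,0,-0.18],-1],[[0,0,0],[0,0,-0.18],-1],[[0,0,0],[0,0,-0.18],-1],[[0,0,0],[0,0,0],-1],[[0,0,0],[0,0,0],-1],[[0,0,0],[0,0,0],-1],[[0,0,0],[0,0,0],-1],[[0,0,0],[0,0,0],-1]]'
python3 - <<'E'
from h import *
np.set_printoptions(precision=4,suppress=True)
print(telemetry.read_state()['q'])
W=shot('wrist','w1.png')
w=cloud(W)
m=(w[...,2]>.108)&(w[...,2]<.122)&(np.hypot(w[...,0]-.508,w[...,1]+.03)<.035)
p=w[m];print(len(p)); 
if len(p)>5: print(p.mean(0),cv2.minEnclosingCircle(p[:,:2].astype(np.float32)))
for n in ['cap_top','post','pivot']:
  for r in imaging.place_of('wrist',n)[:1]: print(n,r['p'],r['point'],atz(W,r['point'],{'cap_top':.1125,'post':.1,'pivot':.072}[n]))
E
```

```text
t: 3.95
tool_pos: [0.5096, -0.0271, 0.1686]
orientation: [3.12, -0.368, 0.0]
force: [0.4, 0.3, 0.3]
finger_gap: 0.0952
t: 5.2
tool_pos: [0.51, -0.027, 0.1686]
orientation: [-2.654, 1.681, 0.0]
force: [-0.4, -0.8, -1.2]
finger_gap: 0.0954
[-0.1581 -0.138   2.0224  0.      1.2572  2.5415]
3064
[ 0.511  -0.0283  0.1128] ((0.5099813342094421, -0.027026373893022537), 0.024519722908735275)
cap_top 0.8 [257.1, 218.6] [ 0.5089 -0.025   0.1125]
post 0.68 [221.0, 302.7] [0.5011 0.0646 0.1   ]
pivot 0.89 [201.9, 347.6] [0.491  0.1476 0.072 ]
```

View pics/w1.png

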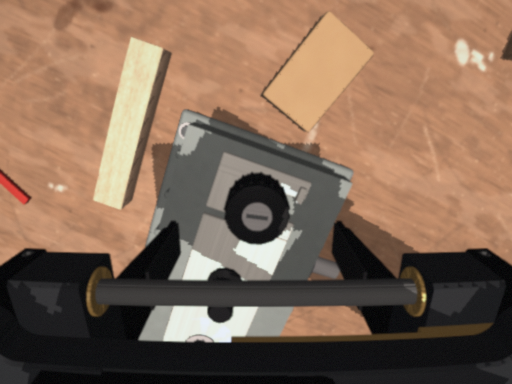

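The wrist picture shows the cap at (257,217) between the fingers, with the bar (130,125) and block (320,70) well clear. The tool is over the cap axis to about 1 mm. Next I'll descend and grip.

```bash
python3 -m creep '[[[0,0,-1.1],[0,0,0],-1],[[0,0,-1.1],[0,0,0],-1],[[0,0,-1.1],[0,0,0],-1],[[0,0,-1.1],[0,0,0],-1],[[0,0,-1.1],[0,0,0],-1],[[0,0,-1.0],[0,0,0],-1],[[0,0,0],[0,0,0],-1],[[0,0,0],[0,0,0],1],[[0,0,0],[0,0,0],1],[[0,0,0],[0,0,0],1]]' 30
python3 -m creep '[[[0,0,0],[0,0,0],1],[[0,0,0],[0,0,0],1],[[0,0,0],[0,0,0],1],[[0,0,0],[0,0,0],1],[[0,0,0],[0,0,0],1],[[0,0,0],[0,0,0],1],[[0,0,0],[0,0,0],1],[[0,0,0],[0,0,0],1],[[0,0,0.02],[0,0,0.08],1],[[0,0,0.02],[0,0,0.08],1]]'
```

```text
t: 6.65
tool_pos: [0.5103, -0.0271, 0.1041]
orientation: [-2.654, 1.681, -0.001]
force: [0.2, 0.0, -0.0]
finger_gap: 0.0705
t: 7.9
tool_pos: [0.5096, -0.0272, 0.1041]
orientation: [2.781, -1.46, -0.001]
force: [-4.0, -1.9, 3.2]
finger_gap: 0.0473
```

```bash
python3 -m creep '[[[0,0,0.04],[0,0,0.16],1],[[0,0,0.04],[0,0,0.16],1],[[0,0,0.04],[0,0,0.16],1],[[0,0,0.04],[0,0,0.16],1],[[0,0,0.04],[0,0,0.16],1],[[0,0,0.04],[0,0,0.16],1],[[0,0,0.04],[0,0,0.16],1],[[0,0,0.04],[0,0,0.16],1],[[0,0,0.04],[0,0,0.16],1],[[0,0,0.04],[0,0,0.16],1]]'
python3 - <<'E'
from h import *
s=telemetry.read_state();print(s['q'],s['ft_torque'])
for c in ['scene','side']:
    im=shot(c,c+'1.png');w=cloud(im)
    m=(w[...,2]>.105)&(w[...,2]<.135)&(np.hypot(w[...,0]-.510,w[...,1]+.027)<.02)
    print(c,m.sum(),np.percentile(w[m][:,2],[10,50,90]))
E
```

```text
t: 9.15
tool_pos: [0.5097, -0.0267, 0.1081]
orientation: [-2.983, -0.981, 0.001]
force: [-3.8, 0.3, 3.2]
finger_gap: 0.0479
[-1.57993324e-01 -7.14389548e-02  2.07049199e+00  8.67977017e-04
  1.14368834e+00  7.77068850e-01] [ 0.02210455  0.9062322  -0.12135631]
scene 232 [0.1151453  0.11652367 0.11795393]
side 117 [0.11446796 0.11670775 0.11835032]
```

```bash
python3 -m creep '[[[0,0,0.04],[0,0,0.15],1],[[0,0,0.04],[0,0,0.15],1],[[0,0,0.04],[0,0,0.15],1],[[0,0,0.03],[0,0,0.15],1],[[0,0,0.04],[0,0,0.15],1],[[0,0,0.04],[0,0,0.15],1],[[0,0,0.04],[0,0,0.15],1],[[0,0,0.03],[0,0,0.15],1],[[0,0,0.03],[0,0,0.12],1],[[0,0,0],[0,0,0],1]]'
python3 - <<'E'
from h import *
s=telemetry.read_state();print(s['q'],s['ft_torque'])
for c in ['scene','side']:
    im=shot(c,c+'2.png');w=cloud(im)
    m=(w[...,2]>.105)&(w[...,2]<.135)&(np.hypot(w[...,0]-.510,w[...,1]+.027)<.02)
    print(c,m.sum(),np.percentile(w[m][:,2],[10,50,90]))
E
```

```text
t: 10.5
tool_pos: [0.5093, -0.0267, 0.1114]
orientation: [-1.763, -2.597, 0.001]
force: [-6.1, 1.1, 6.4]
finger_gap: 0.0478
[-1.57786511e-01 -7.57184405e-02  2.06844049e+00  3.92759597e-04
  1.15112195e+00 -5.35836513e-01] [0.04620194 1.22918144 0.12627575]
scene 18 [0.11827161 0.11925696 0.1201151 ]
side 122 [0.11810431 0.11975631 0.12122971]
```

The cap has risen to about 0.120 m in both views, near 8 mm up. Next I'll release it, rise and move above the post.

```bash
python3 -m creep '[[[0,0,0],[0,0,0],-1],[[0,0,0],[0,0,0],-1],[[0,0,0],[0,0,0],-1],[[0,0,0],[0,0,0],-1],[[0,0,0],[0,0,0],-1],[[0,0,1.1],[0,0,0],-1],[[0,0,1.1],[0,0,0],-1],[[0,0,1.1],[0,0,0],-1],[[0,0,1.2],[0,0,0],-1],[[0,0,0],[0,0,0],-1]]'
python3 -m creep '[[[-0.1,1.0,0],[0,0,-0.03],-1],[[-0.1,1.0,0],[0,0,-0.03],-1],[[-0.1,1.0,0],[0,0,-0.03],-1],[[-0.1,1.0,0],[0,0,-0.03],-1],[[-0.1,1.0,0],[0,0,-0.03],-1],[[-0.1,1.0,0],[0,0,-0.03],-1],[[-0.1,1.0,0],[0,0,-0.03],-1],[[-0.1,1.0,0],[0,0,-0.03],-1],[[0,1.0,0],[0,0,-0.03],-1],[[0,0,0],[0,0,0],-1]]'
python3 - <<'E'
from h import *
np.set_printoptions(precision=4,suppress=True)
I={c:shot(c,c+'3.png') for c in ['scene','side','wrist']}
for n in ['cap_top','post','pivot']:
  l=[]
  for c in I:
    for r in imaging.place_of(c,n)[:1]:
      z={'cap_top':.12,'post':.1,'pivot':.072}[n]
      print(n,c,r['p'],r['point'],atz(I[c],r['point'],z)); 
      if r['p']>.5:l.append((I[c],r['point']))
  if len(l)>1: print('  tri',tri(l))
for c in I:
    w=cloud(I[c])
    for nm,x,y in [('cap',.51,-.027),('post',.501,.063)]:
        m=(w[...,2]>.105)&(w[...,2]<.13)&(np.hypot(w[...,0]-x,w[...,1]-y)<.03)
        p=w[m]
        if len(p)>5: print(c,nm,len(p),np.median(p,0),cv2.minEnclosingCircle(p[:,:2].astype(np.float32)))
E
```

```text
t: 11.85
tool_pos: [0.5109, -0.0272, 0.1581]
orientation: [1.76, 2.599, 0.002]
force: [1.1, -0.5, -0.2]
finger_gap: 0.0948
t: 13.1
tool_pos: [0.5017, 0.0633, 0.1559]
orientation: [-2.094, -2.341, 0.001]
force: [-0.4, -0.8, -0.3]
finger_gap: 0.0947
cap_top scene 0.9 [247.0, 212.3] [ 0.5046 -0.0315  0.12  ]
cap_top side 0.67 [224.1, 189.1] [ 0.5165 -0.0325  0.12  ]
cap_top wrist 0.61 [251.5, 335.8] [ 0.5094 -0.0294  0.12  ]
  tri [ 0.5114 -0.03    0.1172]
post scene 0.79 [212.9, 199.1] [0.5    0.0591 0.1   ]
post side 0.9 [215.5, 173.7] [0.5079 0.0599 0.1   ]
  tri [0.5075 0.067  0.0923]
pivot scene 0.91 [183.5, 197.2] [0.4808 0.1321 0.072 ]
pivot side 0.9 [209.8, 167.3] [0.5006 0.1304 0.072 ]
pivot wrist 0.66 [258.6, 97.0] [0.4954 0.1467 0.072 ]
  tri [0.4968 0.148  0.0555]
scene cap 457 [ 0.5025 -0.0313  0.119 ] ((0.5072910189628601, -0.027841785922646523), 0.02564835362136364)
scene post 90 [0.4961 0.0589 0.1149] ((0.49758103489875793, 0.061673637479543686), 0.011520112864673138)
side cap 269 [ 0.5104 -0.0367  0.1192] ((0.5096028447151184, -0.028927085921168327), 0.026616724207997322)
side post 58 [0.5034 0.0564 0.114 ] ((0.5043697357177734, 0.058881789445877075), 0.01092996820807457)
wrist cap 1784 [ 0.5082 -0.0161  0.1204] ((0.51014244556427, -0.026488516479730606), 0.02552672103047371)
wrist post 834 [0.5008 0.0659 0.1163] ((0.5009287595748901, 0.06338261812925339), 0.011207567527890205)
```

View pics/wrist3.png

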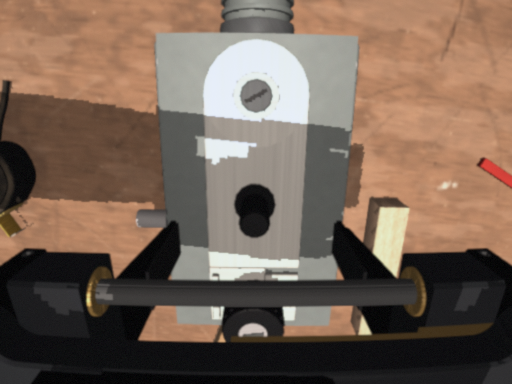

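View pics/side3.png

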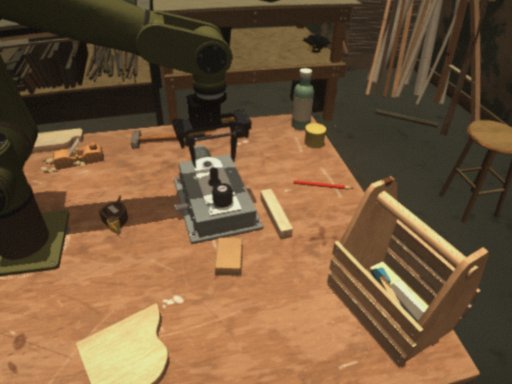

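The wrist view shows the post centred between the fingers at (253,210), the pivot at (257,95) and the cap at (250,325). The cap top reads 0.1204 from the wrist camera. I'll descend and pinch the post, then work out the arc.

```bash
python3 -m creep '[[[0,0,-1.1],[0,0,0],-1],[[0,0,-1.1],[0,0,0],-1],[[0,0,-1.1],[0,0,0],-1],[[0,0,-1.1],[0,0,0],-1],[[0,0,-1.1],[0,0,0],-1],[[0,0,0],[0,0,0],1],[[0,0,0],[0,0,0],1],[[0,0,0],[0,0,0],1],[[0,0,0],[0,0,0],1],[[0,0,0],[0,0,0],1]]' 20
python3 -m creep '[[[0,0,0],[0,0,0],1],[[0,0,0],[0,0,0],1],[[0,0,0],[0,0,0],1],[[0,0,0],[0,0,0],1],[[0,0,0],[0,0,0],1],[[0,0,0],[0,0,0],1],[[0,0,0],[0,0,0],1],[[0,0,0],[0,0,0],1],[[0,0,0],[0,0,0],1],[[0,0,0],[0,0,0],1]]'
python3 - <<'E'
import numpy as np
np.set_printoptions(precision=2,suppress=True)
a=-1.4713+np.linspace(0,1.75,21)
print(np.diff(8.5*np.c_[np.cos(a),np.sin(a)],axis=0))
E
```

```text
t: 14.95
tool_pos: [0.5021, 0.063, 0.1016]
orientation: [2.096, 2.34, 0.001]
force: [-0.1, 0.1, -0.7]
finger_gap: 0.0503
t: 16.2
tool_pos: [0.5018, 0.0629, 0.1012]
orientation: [-2.096, -2.34, 0.001]
force: [-3.7, -1.4, 2.7]
finger_gap: 0.0215
[[ 0.74  0.11]
 [ 0.72  0.17]
 [ 0.71  0.23]
 [ 0.68  0.29]
 [ 0.65  0.35]
 [ 0.62  0.41]
 [ 0.58  0.46]
 [ 0.54  0.51]
 [ 0.49  0.56]
 [ 0.44  0.6 ]
 [ 0.39  0.63]
 [ 0.33  0.66]
 [ 0.27  0.69]
 [ 0.21  0.71]
 [ 0.15  0.73]
 [ 0.09  0.74]
 [ 0.02  0.74]
 [-0.04  0.74]
 [-0.11  0.74]
 [-0.17  0.72]]
```

```bash
python3 -m creep '[[[0.74,0.11,0],[0,0,0.0875],1],[[0.72,0.17,0],[0,0,0.0875],1],[[0.71,0.23,0],[0,0,0.0875],1],[[0.68,0.29,0],[0,0,0.0875],1],[[0.65,0.35,0],[0,0,0.0875],1],[[0.62,0.41,0],[0,0,0.0875],1],[[0.58,0.46,0],[0,0,0.0875],1],[[0.54,0.51,0],[0,0,0.0875],1],[[0.49,0.56,0],[0,0,0.0875],1],[[0.44,0.60,0],[0,0,0.0875],1]]'
python3 - <<'E'
from h import *
s=telemetry.read_state();print(s['q'],s['force'],s['ft_torque']); p=s['tool_pos'][:2]-[.4926,.148]; print(np.linalg.norm(p),np.arctan2(p[1],p[0])+1.4713)
shot('scene','scene4.png')
E
```

```text
t: 17.45
tool_pos: [0.5632, 0.1004, 0.1012]
orientation: [-0.903, -3.007, -0.0]
force: [-4.9, 0.3, 3.5]
finger_gap: 0.0216
[ 8.21920163e-02  7.44105174e-02  1.93718898e+00  8.60906165e-04
  1.13167271e+00 -9.05816617e-01] [-4.93234107  0.34994842  3.52415937] [0.00370306 0.90790986 0.0214213 ]
0.08518080980410542 0.8782508260800386
```

View pics/scene4.png

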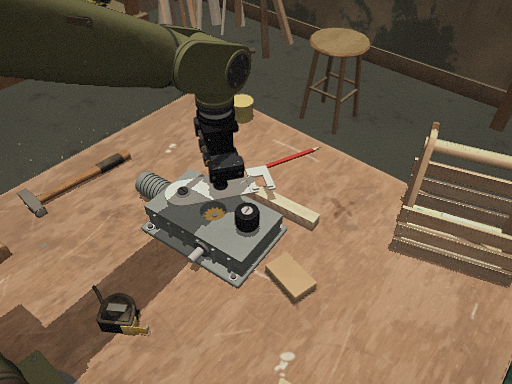

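The scene picture shows the cover half open, with the gear at (213,213). The cap stays on the unit at (246,216) and the bystanders haven't moved. I'll swing the rest.

```bash
python3 -m creep '[[[0.39,0.63,0],[0,0,0.0875],1],[[0.33,0.66,0],[0,0,0.0875],1],[[0.27,0.69,0],[0,0,0.0875],1],[[0.21,0.71,0],[0,0,0.0875],1],[[0.15,0.73,0],[0,0,0.0875],1],[[0.09,0.74,0],[0,0,0.0875],1],[[0.02,0.74,0],[0,0,0.0875],1],[[-0.04,0.74,0],[0,0,0.0875],1],[[-0.11,0.74,0],[0,0,0.0875],1],[[-0.17,0.72,0],[0,0,0.0875],1]]'
python3 - <<'E'
from h import *
s=telemetry.read_state();print(s['q'],s['force'],s['ft_torque']); p=s['tool_pos'][:2]-[.4926,.148]; print(np.linalg.norm(p),np.arctan2(p[1],p[0])+1.4713)
E
```

```text
t: 18.75
tool_pos: [0.5741, 0.1705, 0.1012]
orientation: [0.455, -3.106, 0.001]
force: [-4.9, -12.6, 5.6]
finger_gap: 0.0216
[ 1.99516746e-01  1.31696665e-01  1.87498431e+00 -8.63250228e-04
  1.13778915e+00 -1.66164909e+00] [ -4.89334479 -12.62874303   5.63067338] [-2.63615862  0.51265759 -0.2758413 ]
0.08454180000459184 1.741291151973699
```

```bash
python3 -m creep '[[[0,0,0],[0,0,0],0],[[0,0,0],[0,0,0],0],[[0,0,0],[0,0,0],0],[[0,0,0],[0,0,0],0],[[0,0,1],[0,0,0],0],[[0,0,1.2],[0,0,0],0],[[0,0,1.5],[0,0,0],0],[[0,0,2],[0,0,0],0],[[0,0,2],[0,0,0],0],[[0,0,2],[0,0,0],0]]'
python3 -m creep '[[[0,0,2],[0,0,0],0],[[0,0,2],[0,0,0],0],[[0,0,2],[0,0,0],0],[[0,0,0],[0,0,0],0],[[0,0,0],[0,0,0],0],[[0,0,0],[0,0,0],0],[[0,0,0],[0,0,0],0],[[0,0,0],[0,0,0],0],[[0,0,0],[0,0,0],0],[[0,0,0],[0,0,0],0]]'
python3 - <<'E'
from h import *
np.set_printoptions(precision=4,suppress=True)
I={c:shot(c,c+'5.png') for c in ['scene','side','wrist']}
print(telemetry.read_state()['force'])
for c in I:
    w=cloud(I[c])
    for nm,x,y in [('cap',.51,-.027),('post',.574,.171)]:
        m=(w[...,2]>.105)&(w[...,2]<.13)&(np.hypot(w[...,0]-x,w[...,1]-y)<.03)
        p=w[m]
        if len(p)>5:
            cc=cv2.minEnclosingCircle(p[:,:2].astype(np.float32)); print(c,nm,len(p),np.median(p,0),cc)
            if nm=='post': print('angle',np.arctan2(cc[0][1]-.148,cc[0][0]-.4926)+1.4713)
    for nm in ['sanding_block_mid','square_bar_mid']:
        rr=imaging.regions_of(c,nm)
        if rr and rr[0]['p']>.5:
            p=w[rr[0]['pixels']]; p=p[np.isfinite(p[:,2])&(p[:,2]>.018)&(p[:,2]<.045)]
            if len(p)>5: print(c,nm,cv2.minAreaRect(p[:,:2].astype(np.float32)))
E
```

```text
t: 20.0
tool_pos: [0.5753, 0.1709, 0.2003]
orientation: [-0.453, 3.108, 0.0]
force: [-0.0, 0.3, -0.2]
finger_gap: 0.0476
t: 21.25
tool_pos: [0.5751, 0.1709, 0.2584]
orientation: [-0.453, 3.109, -0.0]
force: [1.3, 0.5, 0.3]
finger_gap: 0.0478
[0.3787 0.0479 0.4969]
scene cap 451 [ 0.5026 -0.0312  0.1192] ((0.5067912340164185, -0.027470696717500687), 0.025635594502091408)
scene post 69 [0.5695 0.1667 0.1145] ((0.572913408279419, 0.16894173622131348), 0.012551464140415192)
angle 1.7263706154727345
scene sanding_block_mid ((0.5010349750518799, -0.1468363255262375), (0.09613428264856339, 0.05854512006044388), 77.99908447265625)
scene square_bar_mid ((0.6455464363098145, -0.024282291531562805), (0.034661710262298584, 0.16374553740024567), 4.892209529876709)
side cap 272 [ 0.5103 -0.0367  0.1191] ((0.5119926333427429, -0.03006419725716114), 0.02522239089012146)
side post 50 [0.5771 0.1634 0.1139] ((0.575698733329773, 0.16662642359733582), 0.012077642604708672)
angle 1.6918034485688405
side sanding_block_mid ((0.5063843727111816, -0.14927013218402863), (0.09608102589845657, 0.05836525559425354), 76.62850189208984)
side square_bar_mid ((0.6488216519355774, -0.024826213717460632), (0.03235680237412453, 0.16741734743118286), 5.0770182609558105)
wrist cap 2433 [ 0.5091 -0.0221  0.1205] ((0.5102126598358154, -0.025774352252483368), 0.026042144745588303)
wrist post 382 [0.573  0.1698 0.1163] ((0.5746600031852722, 0.17019771039485931), 0.011104288510978222)
angle 1.7354832477050932
wrist sanding_block_mid ((0.5037529468536377, -0.14569878578186035), (0.0935167744755745, 0.05925698205828667), 77.4224853515625)
wrist square_bar_mid ((0.6481131315231323, -0.022792868316173553), (0.03252054750919342, 0.16508476436138153), 4.811073303222656)
```

View pics/wrist5.png

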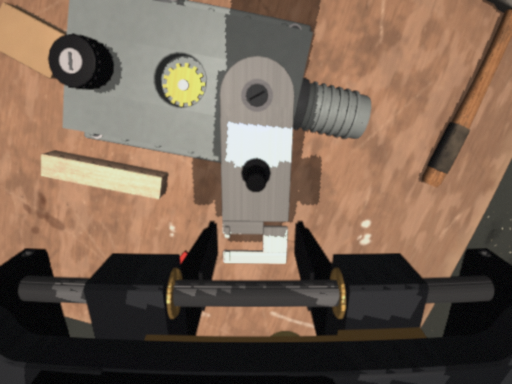

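View pics/scene5.png

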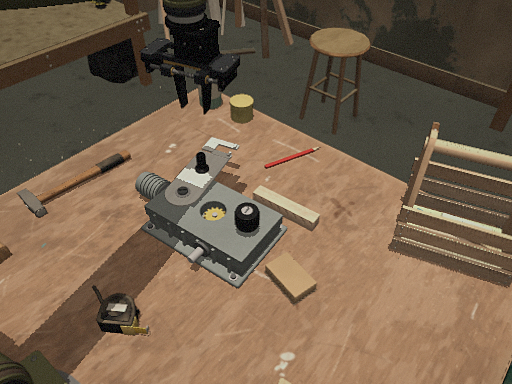

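The wrist picture shows the port open with the gear at (184,83). The cover is swung aside with its post at (256,175), and the cap is still up at (72,61). Measured from the post, the angle is about 1.73 rad, and the gripper is clear. Handing in.

```bash
python3 -c "
from rig import job
print(job.sign_off())"
```

```text
the job is handed in; nothing more can be done
None
```

The job is done and handed in at about 21 s of the 72 s allowed. The cap is unscrewed, the cover is swung to its stop and the port is open.

- **Cap:** I unscrewed it about 3.1 rad in a single grasp, by first turning the wrist clockwise. The task expected more than one grasp. Its top now stands at about 0.1205 m by the wrist camera and 0.119 m by the two fixed cameras. That is 6.5 to 8 mm above fully down, against the 4 mm needed at the end.
- **Cover:** I pinched the post and swung the cover until the arm felt about 13 N of resistance, consistent with the stop. After I let go, the post's position gave an angle of 1.735 rad (wrist), 1.726 rad (scene) and 1.69 rad (side). All are above the 1.63 rad needed. The side view sees only a few points of the post, so I trust it least.
- **Surroundings:** The block and bar measured within about 1 mm of their starting places in both fixed cameras. The gripper hung clear at 0.258 m with almost no force on it.

The early three-view fixes for the pivot disagreed by up to about 6 mm. I took the pivot from the post and cap positions in the wrist view instead. Sign-off reported no verdict, and I took no measurements after it.

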